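# Pry the retaining ring off a wheel axle with a hooked pick

## Task

Take the hooked pick by its handle from its rest, hook its tip down into the eye of the brass retaining ring and pry the ring out sideways, until it has snapped out of the axle's groove and is wholly clear of the axle. Do not ram the pick down hard or touch the ring with the fingers; leave the ring lying flat on the wheel, put the pick back on its rest, and leave the other things on the bench alone.

Things in the scene. Friction and masses are not known exactly. Their poses are not given: they have to be found in the camera images.
- wheel: Black-tyred trolley wheel lying flat on the bench and bolted down, a disc 220 mm across and 30 mm thick with a flat top face. Origin: centre of its underside. A steel stub axle stands up in its centre: a groove of 36 mm diameter from 30 to 42 mm above the bench, then a head of 50 mm diameter up to 56 mm.
- axle (a point): Point on the axle's axis at the wheel's top face, 30 mm above the bench. The head above the groove keeps the ring from being lifted: it can come off sideways only.
- ring: Brass C-shaped sprung retaining ring, 91 mm long with its tail, 60 mm wide, 10 mm thick, 0.11 kg (top face 40 mm above the bench), gripping the groove. Origin: on the axis of its round part, at its underside. +x points along its flat tail, away from the axle; its mouth is at -x. Pulled along its +x it resists with up to 20 N at first, snaps out within 30 mm and is clear after 48 mm.
- eye (a point): Centre of the eye, at the ring's top face, 48 mm from the ring's origin along the ring's +x; same axes as the ring. The eye is a rectangular hole right through the tail, 10 mm along x and 12 mm along y, inside a frame 12 mm wide at its sides and 9 mm at its outer end; below it lies the wheel face.
- pick: Hooked pick, 0.16 kg: green square handle 110 mm long, 22x22 mm in section, and a steel shank ending in a hook, a 6 mm pin with a round end that points down. Origin: centre of the handle; +x along the handle towards the hook, +z up. With a straight shank the pin stands at x = 115 mm and its end 35 mm below the origin. The shank runs at the origin's height. It lies in the rest, hook hanging free.
- pivot (a point): Stiff friction pivot between handle and shank, 62 mm along the pick's +x, same axes as the handle. Here the shank is bent to one side by an amount that no reading shows: the hook, 53 mm farther on, may stand up to 14 mm to either side (y) of the handle's line. It keeps its bend during the work.
- rest: Grey rest for the pick, fixed to the bench: plate 120x64 mm, 8 mm thick, with two forked supports at x = -42 and +42 mm (14 mm thick along x, up to 46 mm wide, fork tops 51 mm above the bench) that hold the handle's underside 39 mm up. Origin: midway between the supports at bench level, +x along the resting handle towards the hook. The resting pick's origin is 50 mm above it.
- can: Drink can standing on the bench, 66 mm across and 119 mm tall, origin at the centre of its underside. Not to be moved.
- tape: Black tape measure, 37x80x69 mm, origin at the centre of its underside. Not to be moved.
- torch_1: Black torch lying on the bench, 122 mm long and 36 mm thick, origin under its middle. Not to be moved.
- pliers_1: Pliers lying on the bench, 190 mm long, 66 mm wide, 14 mm thick, origin under the middle. Not to be moved.
Things that resemble listed ones, but are neither listed nor needed, are in the scene too. There is more than one size of the ring; the one meant has the size given above.

How it is judged:
By the outcome, as a careful person would: the job done as asked, in the order asked, and still so for the second after the job is handed in, with the robot touching nothing.
It also fails if it takes over 61 s, if anything falls off the work surface, if the arm or the gripper's body presses on something with over 40 N, if the wrist force passes 120 N, or if a joint passes its speed limit or range.

## Robot

A 6-joint arm with a two-finger parallel gripper is mounted at the origin on the work surface; the furniture and walls round the work are solid. World frame = base frame: x ahead of the robot, y to its left, z up, the work surface at z = 0. Lengths are in mm, angles in rad, forces in N, time in s.
With the tool pointing down it reaches from about 275 to 1000 mm from the base axis. Payload 8.4 kg.
Tool frame: the origin (TCP) lies at the very end of the fingers, on their centre line; the grasp point (between the pads) lies 19 mm behind it; z points along the fingers, y is the direction in which the jaws open and shut (so a half turn about z gives the same grasp; the last joint's range is limited). The gripper opens to 85 mm and grips with 20 to 120 N. Pads are 22 mm wide; open, the fingers measure 114 mm over their backs; the gripper's body (76 mm by 85 mm) begins 54 mm behind the grasp point. The pads swing forward as they close: fully open they stand 13 mm farther back than shut.
Start: joints at [1.114, 0.353, 1.633, -0, 1.155, -0.002], TCP at [274.551, 561.471, 231.281] pointing down, gripper open.
Joint ranges: [-2.63, 2.63], [-0.92, 2.1], [0.06, 2.66], [-1.3, 4.44], [0, 2.69], [-3.02, 3.02]. Speed limits (rad/s): [2.22, 2.22, 2.79, 3.14, 3.14, 3.14].

## Interface

Orientations are given as [roll, pitch, yaw] about the fixed x, y, z axes, in that order (R = Rz(yaw) Ry(pitch) Rx(roll)).
In Python, from rig import sense, grab_frame, sign_off, masks_of gives the robot as it stands. The module is installed in compiled form; this text tells all that it offers.
- The arm moves only by the shell command python3 -m inch 'ROWS' [FORCE]. ROWS is JSON, a list of rows, each an object of numbers: "gripper": the finger opening in m, from 0 to 0.0854; "tx", "ty", "tz": the shift along the tool's x, y, z in m; "spin": the turn about the tool's z in degrees. In form: [{"gripper": .., "tx": .., "ty": .., "tz": .., "spin": ..}, ...]. A call has exactly 8 rows; each row shifts and turns the commanded pose from where the row before left it, along the tool's axes as they then stand; what a row does not reach is not made up. A row lasts 1/10 s, in which the tool goes at most 50 mm and 8.59 degrees, less where a joint would pass 70% of its speed; a pose out of reach is approached as far as the arm can. A call is refused whole if a number of a shift passes 0.05 or a number of a turn 8.59, either way. A call with a gripper value outside its range is refused whole. The fingers move at their own pace and stop on an object; FORCE is the grip in N (left out, the last holds). Time passes only in rows, so rows that do not move let the fingers close, or fill a call up. It gives the time, the measured TCP pose, the force and the opening at its end, in the units of the state.
- sense(): the state, without advancing time (a new reading comes with each control period).
- grab_frame(name): name is "scene" or "top" or "wrist"; returns a dict with "pixels" (384x512x3 uint8, red, green, blue), "K" (3x3 intrinsics, pixels), "extrinsics" (4x4, takes a point from camera to world coordinates). Camera axes: x right, y down, z forward; pixel columns grow to the right and rows downward; lengths in mm; the calibration is good to about 2 mm. A picture is of the moment at which its call begins. There is no depth.
- sign_off(): hands the job in, once; it reports no verdict.
Trained networks look in the newest picture that a camera, given by its name, has taken for a name from the list of things; names that differ only in an ending like _2 or _b are one class to them, and where a whole thing is asked for, a point or a joint stands for the part that bears it (a point fixed in the world has none). Each returns a list of dicts, best first, with "conf" (0 to 1); they miss things now and then, are a little off and sometimes report something else, mostly with a low value. They report only what shows in the picture. A call takes as long as a camera call. They do not tell look-alikes from the thing itself.
- masks_of(camera, target): "pixels" (384x512 bool, what is visible of it) and "centre" ([row, column] in pixels, amid what is visible of it).
The state is a dict: "clock": time; "qpos": joint angles; "qvel": joint speeds; "joint_efforts": joint torques, N m; "eef_pos": TCP position; "tcp_rot": TCP orientation; "contact_force": force on the tool from outside, world axes, zero at the start; "wrist_torque": the same for the moment, N m; "opening": opening from 0.0 (shut) to 1.0 (fully open).
Only numpy, scipy, OpenCV 4.12 (cv2) and the standard library are available. Lean on these libraries where they do the work, as an engineer would, in place of code of your own. Each camera call takes 0.05 s, during which the arm holds its last target.

## Working session

There is one attempt and no reset: what is moved stays moved. The work goes in short steps, Python scripts to look and compute and a shell command to move; the robot and the scene stay as the last step left them, time stands still between calls to the robot, and variables do not carry over. Pictures are saved under pics/ and viewed, and the job is handed in when it is done.

```bash
mkdir -p pics
python3 - <<'E'
from rig import *
import cv2
print(sense())
for n in ["scene","top","wrist"]:
    f=grab_frame(n); cv2.imwrite(f"pics/{n}0.png",f["pixels"][:,:,::-1]); print(n,f["K"].tolist(),f["extrinsics"].round(3).tolist())
E
```

```text
{'clock': 0.0, 'qpos': array([ 1.11360011e+00,  3.53643367e-01,  1.63414043e+00,  1.89469090e-05,
        1.15520317e+00, -2.41636995e-03]), 'qvel': array([-0.00188741, -0.00109132,  0.00040272,  0.00246117,  0.00108818,
       -0.0005857 ]), 'joint_efforts': array([-4.57595925e-04, -6.05263495e+01, -3.42062581e+01,  3.09356892e-05,
        9.29452654e-03, -1.23116749e-05]), 'eef_pos': array([274.33199133, 561.04037486, 230.56197757]), 'tcp_rot': array([-3.14019839e+00, -2.06925218e-05,  2.68680513e+00]), 'contact_force': array([-1.13981461,  0.31020119, -0.36285325]), 'wrist_torque': array([-0.01169362, -0.01432646, -0.02348142]), 'opening': 1.0042380946513274}
scene [[392.50948380748315, 0.0, 259.1481919811503], [0.0, 392.50948380748315, 190.41958297291768], [0.0, 0.0, 1.0]] [[0.914, -0.31, 0.26, 278.312], [-0.405, -0.7, 0.588, -634.638], [-0.0, -0.643, -0.766, 788.032], [0.0, 0.0, 0.0, 1.0]]
top [[413.2904380632714, 0.0, 256.79718019562097], [0.0, 413.2904380632714, 190.75672620318022], [0.0, 0.0, 1.0]] [[-0.016, -0.992, 0.128, 408.774], [-1.0, 0.016, -0.007, -64.476], [0.005, -0.128, -0.992, 1219.139], [0.0, 0.0, 0.0, 1.0]]
wrist [[301.0334458904856, 0.0, 258.3027250306192], [0.0, 301.0334458904856, 191.5306660950899], [0.0, 0.0, 1.0]] [[0.44, 0.857, 0.267, 205.442], [0.898, -0.42, -0.131, 594.365], [-0.0, 0.297, -0.955, 372.542], [0.0, 0.0, 0.0, 1.0]]
```

View pics/scene0.png

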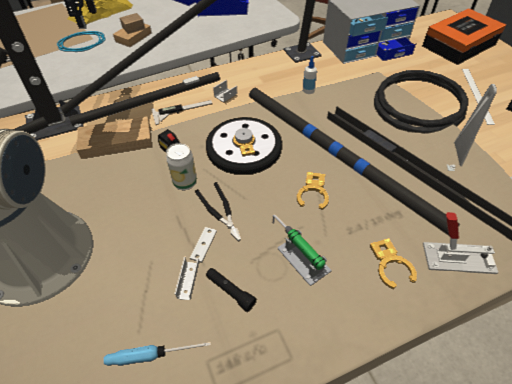

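View pics/top0.png

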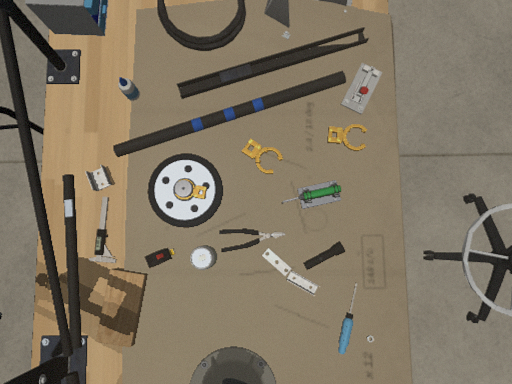

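View pics/wrist0.png

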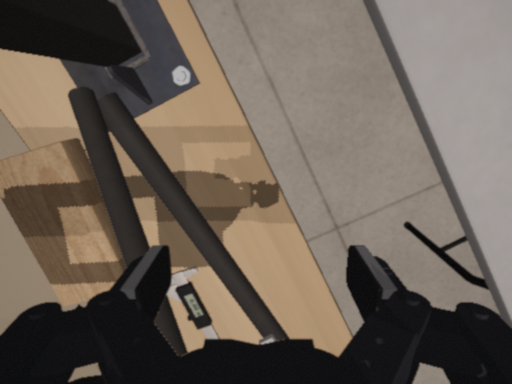

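Top view: wheel at (185,190) with the ring on its axle, tail to the right; pick on its rest at (320,193), hook to the left. Two loose rings lie off the wheel as look-alikes.

```bash
cat > h.py <<'E'
import numpy as np, cv2
from rig import *
def ray(f,r,c):
    K,E=f["K"],f["extrinsics"]; d=E[:3,:3]@np.linalg.solve(K,[c,r,1.]); return E[:3,3],d
def at(f,r,c,z):
    o,d=ray(f,r,c); return o+d*(z-o[2])/d[2]
def proj(f,p):
    K,E=f["K"],f["extrinsics"]; q=K@(E[:3,:3].T@(np.asarray(p,float)-E[:3,3])); return q[:2]/q[2]  # col,row
def crop(f,r0,r1,c0,c1,s,name,pts=()):
    im=f["pixels"][:,:,::-1].copy(); im=cv2.resize(im[r0:r1,c0:c1],None,fx=s,fy=s,interpolation=cv2.INTER_CUBIC)
    for p in pts:
        u=proj(f,p); cv2.circle(im,(int((u[0]+.5-c0)*s),int((u[1]+.5-r0)*s)),2,(255,0,255),-1)
    cv2.imwrite("pics/"+name,im)
E
python3 - <<'E'
from h import *
for n in ["top","scene"]:
    f=grab_frame(n)
    for t,z in [("wheel",30),("ring",40),("eye",40),("pick",50),("rest",8),("pivot",50),("can",60),("pliers_1",10),("torch_1",18),("tape",40)]:
        for m in masks_of(n,t)[:4]:
            r,c=m["centre"]; ys,xs=np.nonzero(m["pixels"])
            print(n,t,round(m["conf"],2),np.round([r,c]),at(f,r,c,z).round(1)[:2],(ys.min(),ys.max(),xs.min(),xs.max()))
    if n=="top":
        crop(f,150,230,140,240,8,"tw.png"); crop(f,160,225,270,350,10,"tp.png")
    else:
        crop(f,110,180,200,290,8,"sw.png"); crop(f,205,290,265,335,7,"sp.png")
E
```

```text
top wheel 0.74 [189. 182.] [571.9 143.1] (np.int64(153), np.int64(227), np.int64(147), np.int64(222))
top ring 0.71 [134. 343.] [ 725.  -327.4] (np.int64(124), np.int64(150), np.int64(327), np.int64(365))
top ring 0.67 [155. 258.] [666.9 -76.9] (np.int64(139), np.int64(173), np.int64(241), np.int64(282))
top ring 0.65 [195. 197.] [552.2  98.2] (np.int64(179), np.int64(199), np.int64(176), np.int64(206))
top eye 0.79 [136. 345.] [ 718.3 -333.2] (np.int64(124), np.int64(150), np.int64(327), np.int64(366))
top eye 0.62 [150. 261.] [679.5 -87.3] (np.int64(139), np.int64(173), np.int64(242), np.int64(282))
top eye 0.55 [195. 198.] [552.4  96.5] (np.int64(180), np.int64(199), np.int64(176), np.int64(205))
top pick 0.78 [193. 320.] [ 549.2 -253.4] (np.int64(185), np.int64(202), np.int64(282), np.int64(340))
top rest 0.71 [195. 316.] [ 550.  -246.5] (np.int64(180), np.int64(208), np.int64(297), np.int64(340))
top pivot 0.76 [193. 316.] [ 550.5 -242.3] (np.int64(185), np.int64(202), np.int64(282), np.int64(340))
top can 0.75 [254. 203.] [385.3  79. ] (np.int64(245), np.int64(269), np.int64(19
[... 1394 characters left out ...]
 [556.3  77.2] (np.int64(138), np.int64(155), np.int64(234), np.int64(254))
scene pivot 0.65 [247. 305.] [ 554.6 -256.3] (np.int64(214), np.int64(270), np.int64(271), np.int64(325))
scene pivot 0.28 [144. 240.] [548.3 104.7] (np.int64(116), np.int64(174), np.int64(206), np.int64(282))
scene can 0.74 [167. 182.] [376.1  75.9] (np.int64(144), np.int64(190), np.int64(167), np.int64(196))
scene pliers_1 0.68 [211. 223.] [433.1 -60.9] (np.int64(184), np.int64(240), np.int64(197), np.int64(240))
scene tape 0.72 [141. 166.] [368.8 206.4] (np.int64(130), np.int64(151), np.int64(157), np.int64(179))
scene tape 0.61 [141. 239.] [554.3 126.4] (np.int64(117), np.int64(174), np.int64(207), np.int64(281))
```

```bash
ls pics
```

```text
scene0.png
sp.png
sw.png
top0.png
tp.png
tw.png
wrist0.png
```

View pics/tw.png

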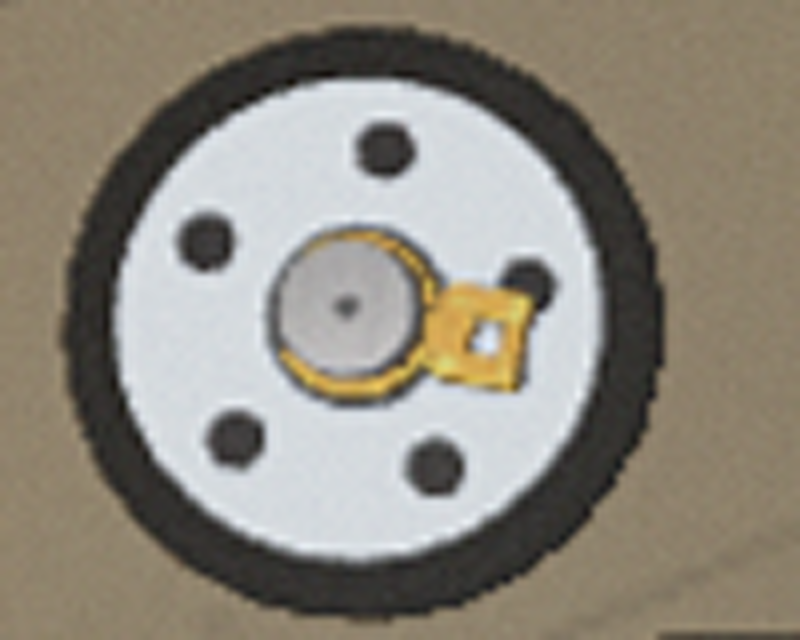

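View pics/tp.png

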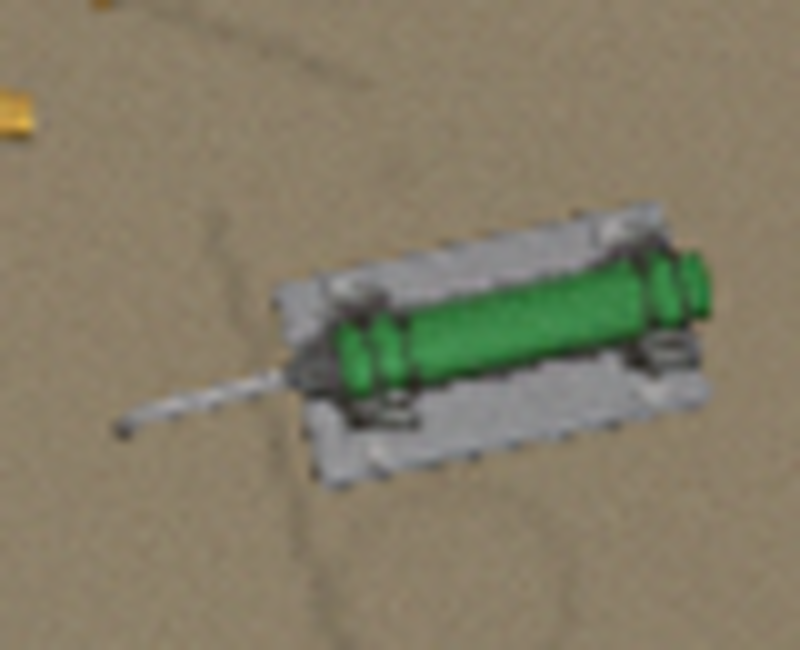

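View pics/sw.png

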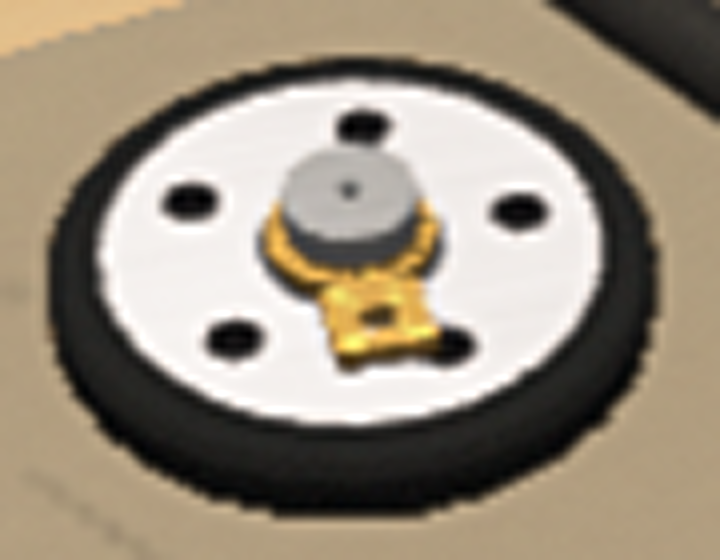

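View pics/sp.png

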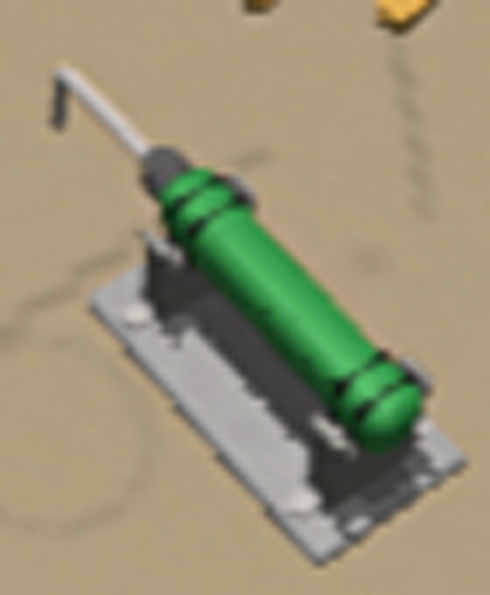

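Run:
```python
from h import *
def seg(f,box,kind):
    r0,r1,c0,c1=box; hsv=cv2.cvtColor(f["pixels"],cv2.COLOR_RGB2HSV)
    if kind=="g": m=(hsv[:,:,0]>45)&(hsv[:,:,0]<80)&(hsv[:,:,1]>110)
    else: m=(hsv[:,:,0]>14)&(hsv[:,:,0]<30)&(hsv[:,:,1]>150)
    k=np.zeros_like(m);k[r0:r1,c0:c1]=1; return m&k
for n,gb,rb in [("top",(180,210,295,345),(170,210,170,212)),("scene",(220,275,270,335),(120,160,225,260))]:
    f=grab_frame(n)
    ys,xs=np.nonzero(seg(f,gb,"g")); P=np.array([at(f,y,x,55)[:2] for y,x in zip(ys,xs)])
    (c,s,a)=cv2.minAreaRect(P.astype(np.float32)); w=np.linalg.eigh(np.cov(P.T))[1][:,1]
    print(n,"pick",P.mean(0).round(1),c,s,a,np.degrees(np.arctan2(w[1],w[0])))
    ys,xs=np.nonzero(seg(f,rb,"y")); print(len(ys))
f=grab_frame("top")
g=lambda u,v,z:at(f,150+v/8-.5,140+u/8-.5,z).round(1)[:2]
print("head",g(347,306,56),"eye",g(487,338,40),g(487,338,33),"wheel",g(362,320,30))
q=lambda u,v,z:at(f,160+v/10-.5,270+u/10-.5,z).round(1)[:2]
print("hooktop",q(125,425,48),"pivot",q(290,375,50),"rest corners",[q(*k,8) for k in [(275,290),(660,205),(712,400),(330,485)]])
f=grab_frame("scene")
g=lambda u,v,z:at(f,110+v/8-.5,200+u/8-.5,z).round(1)[:2]
print("head",g(349,190,56),"eye",g(380,316,40))
q=lambda u,v,z:at(f,205+v/7-.5,265+u/7-.5,z).round(1)[:2]
print("hooktop",q(65,72,50),"hook end",q(58,125,15))
```

```text
top pick [ 552.6 -258.3] (552.9910278320312, -258.8485107421875) (19.884326934814453, 105.4078140258789) 12.106683731079102 101.81029140533565
83
scene pick [ 552.9 -264.2] (552.4391479492188, -262.22589111328125) (25.250003814697266, 112.5527572631836) 12.561805725097656 101.13327427967917
150
head [570.7 136.6] eye [560.6  89.1] [561.5  90. ] wheel [569.1 135.7]
hooktop [ 526.5 -144.3] pivot [ 539.8 -191.5] rest corners [array([ 569.9, -192.3]), array([ 593.5, -307.4]), array([ 535.1, -320.4]), array([ 511.8, -206.9])]
head [569.8 134.1] eye [561.5  87.5]
hooktop [ 529.8 -150.2] hook end [ 529.9 -146.7]
```

```bash
python3 -m inch '[{"gripper":0.0854,"tx":-0.035,"ty":-0.035,"tz":0,"spin":0},{"gripper":0.0854,"tx":-0.035,"ty":-0.035,"tz":0,"spin":0},{"gripper":0.0854,"tx":-0.035,"ty":-0.035,"tz":0,"spin":0},{"gripper":0.0854,"tx":-0.035,"ty":-0.035,"tz":0,"spin":0},{"gripper":0.0854,"tx":-0.035,"ty":-0.035,"tz":0,"spin":0},{"gripper":0.0854,"tx":-0.035,"ty":-0.035,"tz":0,"spin":0},{"gripper":0.0854,"tx":-0.035,"ty":-0.035,"tz":0,"spin":0},{"gripper":0.0854,"tx":-0.035,"ty":-0.035,"tz":0,"spin":0}]' 40
```

```text
clock: 2.25
eef_pos: [403.4, 185.1, 231.6]
tcp_rot: [3.141, 0.001, 2.687]
contact_force: [1.1, -0.1, -0.1]
opening: 1.003
```

```bash
python3 -m inch '[{"gripper":0.0854,"tx":-0.035,"ty":-0.035,"tz":0,"spin":0},{"gripper":0.0854,"tx":-0.035,"ty":-0.035,"tz":0,"spin":0},{"gripper":0.0854,"tx":-0.035,"ty":-0.035,"tz":0,"spin":0},{"gripper":0.0854,"tx":-0.035,"ty":-0.035,"tz":0,"spin":0},{"gripper":0.0854,"tx":-0.035,"ty":-0.035,"tz":0,"spin":0},{"gripper":0.0854,"tx":-0.035,"ty":-0.035,"tz":0,"spin":0},{"gripper":0.0854,"tx":-0.035,"ty":-0.035,"tz":0,"spin":0},{"gripper":0.0854,"tx":-0.035,"ty":-0.035,"tz":0,"spin":0}]'
python3 -m inch '[{"gripper":0.07,"tx":-0.02,"ty":-0.02,"tz":0.02,"spin":0},{"gripper":0.07,"tx":0,"ty":0,"tz":0.02,"spin":8.5},{"gripper":0.07,"tx":0,"ty":0,"tz":0.02,"spin":8.5},{"gripper":0.07,"tx":0,"ty":0,"tz":0.02,"spin":8.5},{"gripper":0.07,"tx":0,"ty":0,"tz":0.01,"spin":8.5},{"gripper":0.07,"tx":0,"ty":0,"tz":0,"spin":8.5},{"gripper":0.07,"tx":0,"ty":0,"tz":0,"spin":8.5},{"gripper":0.07,"tx":0,"ty":0,"tz":0,"spin":1.2}]'
python3 - <<'E'
from h import *
f=grab_frame("wrist"); s=sense(); print(s["eef_pos"],s["tcp_rot"],s["opening"])
cv2.imwrite("pics/w1.png",f["pixels"][:,:,::-1])
np.save("w1.npy",f,allow_pickle=True)
E
```

```text
clock: 3.05
eef_pos: [532.0, -189.8, 231.5]
tcp_rot: [3.141, 0.001, 2.686]
contact_force: [1.1, -0.0, 0.7]
opening: 1.004
clock: 3.85
eef_pos: [540.8, -214.4, 141.2]
tcp_rot: [-3.141, -0.0, 1.773]
contact_force: [0.8, -1.1, 0.7]
opening: 0.819
[ 540.88133585 -214.38795422  141.31216925] [3.14152334e+00 5.72831263e-05 1.77607627e+00] 0.8172014171156448
```

View pics/w1.png

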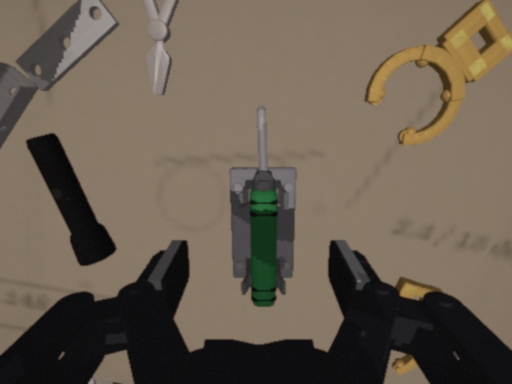

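Wrist view: hook top at (261,110), green handle from row 188 to 305 at col 263, well aligned vertically; fingers at cols 175 and 340.

Run:
```python
from h import *
f=np.load("w1.npy",allow_pickle=True).item(); print(f["extrinsics"].round(3).tolist())
crop(f,90,320,215,310,2.6,"w1c.png")
hsv=cv2.cvtColor(f["pixels"],cv2.COLOR_RGB2HSV)
m=(hsv[:,:,0]>45)&(hsv[:,:,0]<80)&(hsv[:,:,1]>110); m[:170]=0; m[:,:230]=0;m[:,300:]=0
ys,xs=np.nonzero(m)
for z in (50,61):
    P=np.array([at(f,y,x,z)[:2] for y,x in zip(ys,xs)]).astype(np.float32); r=cv2.minAreaRect(P); print(z,r,P.mean(0))
    w=np.linalg.eigh(np.cov(P.T))[1][:,1]; print(np.degrees(np.arctan2(w[1],w[0])))
for r in range(104,300,8):
    row=f["pixels"][r,245:282].astype(int)
    c=np.nonzero(m[r])[0]
    print(r, (c.min(),c.max()) if len(c) else '', row.sum(1).tolist() if r<190 else '')
```

```text
[[0.98, 0.19, 0.06, 524.826], [0.199, -0.936, -0.29, -140.23], [0.001, 0.297, -0.955, 283.096], [0.0, 0.0, 0.0, 1.0]]
50 ((554.0863037109375, -262.695556640625), (21.385377883911133, 111.31360626220703), 11.780562400817871) [ 553.61066 -259.68536]
101.73162155030657
61 ((552.7054443359375, -256.91632080078125), (20.376144409179688, 106.06065368652344), 11.780542373657227) [ 552.2518  -254.04845]
101.73162135325819
104  [365, 365, 363, 363, 364, 362, 364, 364, 365, 363, 363, 363, 362, 360, 361, 355, 357, 358, 362, 362, 362, 362, 364, 363, 362, 362, 363, 363, 365, 365, 365, 367, 364, 364, 365, 364, 365]
112  [364, 364, 363, 364, 363, 363, 365, 366, 366, 364, 362, 348, 335, 369, 403, 415, 417, 411, 393, 365, 342, 356, 362, 360, 360, 360, 362, 364, 363, 363, 367, 364, 366, 366, 364, 365, 367]
120  [366, 363, 366, 363, 365, 365, 365, 362, 365, 363, 361, 348, 340, 366, 407, 440, 458, 445, 414, 379, 358, 361, 364, 364, 364, 366, 364, 362, 362, 363, 363, 363, 362, 362, 363, 364, 365]
128  [364, 361, 364, 365, 362, 363, 365, 363, 365, 365, 365, 357, 349, 359, 395, 418, 425, 404, 372, 341, 316
[... 1221 characters left out ...]
, 347]
184  [193, 155, 156, 153, 156, 157, 151, 136, 132, 146, 157, 165, 178, 184, 193, 200, 202, 204, 202, 204, 202, 197, 195, 189, 181, 176, 165, 153, 138, 132, 151, 157, 158, 159, 161, 180, 245]
192 (np.int64(251), np.int64(275)) 
200 (np.int64(251), np.int64(275)) 
208 (np.int64(251), np.int64(276)) 
216 (np.int64(252), np.int64(275)) 
224 (np.int64(251), np.int64(275)) 
232 (np.int64(252), np.int64(275)) 
240 (np.int64(252), np.int64(275)) 
248 (np.int64(252), np.int64(275)) 
256 (np.int64(252), np.int64(275)) 
264 (np.int64(251), np.int64(275)) 
272 (np.int64(251), np.int64(275)) 
280 (np.int64(252), np.int64(275)) 
288 (np.int64(254), np.int64(273)) 
296 (np.int64(252), np.int64(274))
```

View pics/w1c.png

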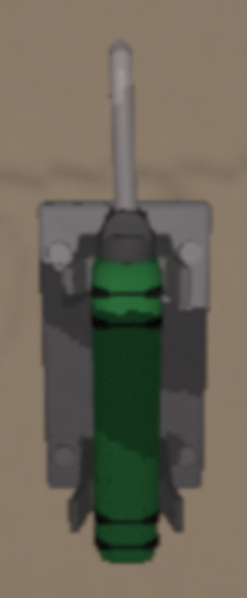

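Run:
```python
from h import *
f=np.load("w1.npy",allow_pickle=True).item()
y=np.radians(101.73);u=np.array([np.cos(y),np.sin(y)]);n=np.array([-u[1],u[0]]);C=np.array([552.8,-258.])
for r,c,z in [(109,261,50),(112,260.9,53),(120,260.9,53),(136,262,53),(152,262.2,53),(168,262.8,53),(200,263.2,55),(240,263.5,55),(280,263.5,55)]:
    p=at(f,r,c,z)[:2]-C; print(r,(p@u).round(1),(p@n).round(1))
s=sense(); d=C-s["eef_pos"][:2]; print("dest along/lat",d@u,d@n, np.degrees(s["tcp_rot"][2]))
```

```text
109 113.2 1.3
112 111.1 1.4
120 105.4 1.4
136 93.6 0.6
152 81.4 0.5
168 68.8 0.0
200 43.1 -0.3
240 7.8 -0.6
280 -30.7 -0.6
dest along/lat -45.124337771624205 -2.8034323327513495 101.76167433924286
```

```bash
python3 -m inch '[{"gripper":0.07,"tx":-0.017,"ty":0.003,"tz":0.015,"spin":0},{"gripper":0.07,"tx":-0.016,"ty":0,"tz":0.02,"spin":0},{"gripper":0.07,"tx":0,"ty":0,"tz":0.025,"spin":0},{"gripper":0.07,"tx":0,"ty":0,"tz":0.025,"spin":0},{"gripper":0.07,"tx":0,"ty":0,"tz":0.015,"spin":0},{"gripper":0.07,"tx":0,"ty":0,"tz":0.011,"spin":0},{"gripper":0.07,"tx":0,"ty":0,"tz":0,"spin":0},{"gripper":0.05,"tx":0,"ty":0,"tz":0,"spin":0}]' 60
python3 - <<'E'
from h import *
f=grab_frame("wrist"); s=sense(); print(s["eef_pos"],s["tcp_rot"],s["opening"],s["contact_force"])
cv2.imwrite("pics/w2.png",f["pixels"][:,:,::-1])
E
```

```text
clock: 4.7
eef_pos: [550.9, -246.1, 30.9]
tcp_rot: [3.141, 0.0, 1.777]
contact_force: [0.6, 0.0, 0.1]
opening: 0.667
[ 551.18916076 -246.30762677   31.23426381] [3.14045610e+00 8.64522662e-04 1.77639318e+00] 0.5955970500306429 [-0.65062362  0.22913282  1.20060741]
```

View pics/w2.png

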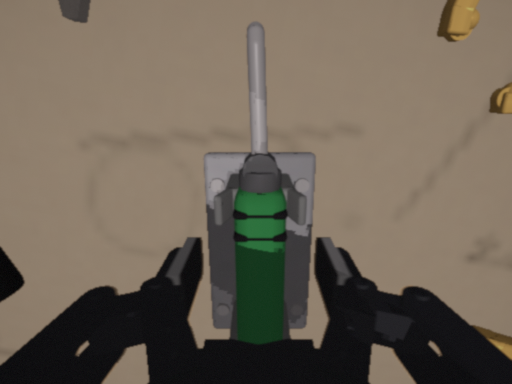

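Handle (col 260) is centred between the fingers (203 and 316), clear of the supports. Closing.

```bash
python3 -m inch '[{"gripper":0.02},{"gripper":0.01},{"gripper":0.01},{"gripper":0.01},{"gripper":0.01},{"gripper":0.01},{"gripper":0.01},{"gripper":0.01}]' 80
python3 -m inch '[{"gripper":0.01,"tz":-0.005},{"gripper":0.01,"tz":-0.01},{"gripper":0.01,"tz":-0.015},{"gripper":0.01,"tz":-0.02},{"gripper":0.01,"tz":-0.02},{"gripper":0.01,"tz":-0.02},{"gripper":0.01,"tz":-0.01},{"gripper":0.01}]'
python3 - <<'E'
from h import *
f=grab_frame("wrist"); s=sense(); print(s["eef_pos"],s["tcp_rot"],s["opening"],s["contact_force"])
cv2.imwrite("pics/w3.png",f["pixels"][:,:,::-1]); np.save("w3.npy",f,allow_pickle=True)
E
```

```text
[ 551.24437597 -246.33504695   31.372748  ] [3.14017944e+00 1.02996263e-03 1.77622356e+00] 0.5842729258530375 [ 0.54904516 -1.36486914 -0.58101092]$[0]: bad value
$[0]: bad value
```

View pics/w3.png

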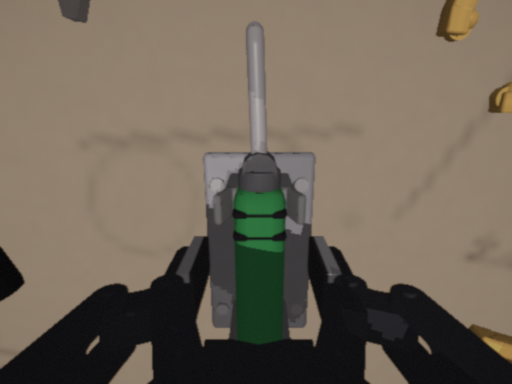

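All keys are required; nothing moved. Resending with full rows.

```bash
python3 -m inch '[{"gripper":0.02,"tx":0,"ty":0,"tz":0,"spin":0},{"gripper":0.01,"tx":0,"ty":0,"tz":0,"spin":0},{"gripper":0.01,"tx":0,"ty":0,"tz":0,"spin":0},{"gripper":0.01,"tx":0,"ty":0,"tz":0,"spin":0},{"gripper":0.01,"tx":0,"ty":0,"tz":0,"spin":0},{"gripper":0.01,"tx":0,"ty":0,"tz":0,"spin":0},{"gripper":0.01,"tx":0,"ty":0,"tz":0,"spin":0},{"gripper":0.01,"tx":0,"ty":0,"tz":0,"spin":0}]' 80
```

```text
clock: 5.6
eef_pos: [551.0, -246.3, 31.3]
tcp_rot: [3.14, 0.001, 1.776]
contact_force: [-1.8, 0.5, 7.2]
opening: 0.242
```

```bash
python3 -m inch '[{"gripper":0.01,"tx":0,"ty":0,"tz":-0.005,"spin":0},{"gripper":0.01,"tx":0,"ty":0,"tz":-0.01,"spin":0},{"gripper":0.01,"tx":0,"ty":0,"tz":-0.015,"spin":0},{"gripper":0.01,"tx":0,"ty":0,"tz":-0.02,"spin":0},{"gripper":0.01,"tx":0,"ty":0,"tz":-0.02,"spin":0},{"gripper":0.01,"tx":0,"ty":0,"tz":-0.02,"spin":0},{"gripper":0.01,"tx":0,"ty":0,"tz":-0.01,"spin":0},{"gripper":0.01,"tx":0,"ty":0,"tz":0,"spin":0}]'
python3 - <<'E'
from h import *
f=grab_frame("wrist"); s=sense(); print(s["eef_pos"],s["tcp_rot"],s["opening"],s["contact_force"])
cv2.imwrite("pics/w4.png",f["pixels"][:,:,::-1]); np.save("w4.npy",f,allow_pickle=True)
E
```

```text
clock: 6.4
eef_pos: [551.5, -246.5, 132.5]
tcp_rot: [3.139, 0.002, 1.776]
contact_force: [0.4, 0.4, -1.7]
opening: 0.244
[ 550.81479682 -246.23110665  131.15675471] [3.14027370e+00 9.74641278e-04 1.77574291e+00] 0.244632292982188 [-1.06859847 -0.21646991 -0.95986734]
```

View pics/w4.png

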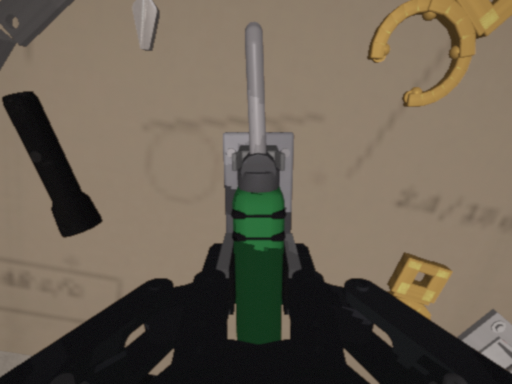

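```bash
python3 -m inch '[{"gripper":0.01,"tx":0.02,"ty":0.0035,"tz":0,"spin":0},{"gripper":0.01,"tx":0.035,"ty":0.006,"tz":0,"spin":0},{"gripper":0.01,"tx":0.04,"ty":0.007,"tz":0,"spin":0},{"gripper":0.01,"tx":0.04,"ty":0.007,"tz":0,"spin":0},{"gripper":0.01,"tx":0.04,"ty":0.007,"tz":0,"spin":0},{"gripper":0.01,"tx":0.035,"ty":0.006,"tz":0,"spin":0},{"gripper":0.01,"tx":0.02,"ty":0.0035,"tz":0,"spin":0},{"gripper":0.01,"tx":0,"ty":0,"tz":0,"spin":0}]'
python3 -m inch '[{"gripper":0.01,"tx":0,"ty":0,"tz":0,"spin":4},{"gripper":0.01,"tx":0,"ty":0,"tz":0.005,"spin":6},{"gripper":0.01,"tx":0,"ty":0,"tz":0.01,"spin":6},{"gripper":0.01,"tx":0,"ty":0,"tz":0.01,"spin":4.7},{"gripper":0.01,"tx":0,"ty":0,"tz":0.01,"spin":2},{"gripper":0.01,"tx":0,"ty":0,"tz":0,"spin":0},{"gripper":0.01,"tx":0,"ty":0,"tz":0,"spin":0},{"gripper":0.01,"tx":0,"ty":0,"tz":0,"spin":0}]'
python3 - <<'E'
from h import *
for n in ["wrist","scene","top"]:
    f=grab_frame(n); s=sense(); print(s["eef_pos"],s["tcp_rot"],s["opening"],s["contact_force"])
    cv2.imwrite(f"pics/{n}5.png",f["pixels"][:,:,::-1]); np.save(f"{n}5.npy",f,allow_pickle=True)
    if n=="scene": crop(f,110,190,200,290,8,"sw5.png")
    if n=="top": crop(f,150,230,140,240,8,"tw5.png")
E
```

```text
clock: 7.25
eef_pos: [541.8, -10.4, 129.2]
tcp_rot: [-3.14, -0.001, 1.778]
contact_force: [-0.5, -0.2, -1.8]
opening: 0.245
clock: 8.05
eef_pos: [543.0, -13.1, 95.5]
tcp_rot: [3.141, 0.0, 1.38]
contact_force: [-0.1, -0.4, -1.2]
opening: 0.242
[543.12981458 -13.01253258  95.64262697] [ 3.14100574e+00 -6.30213367e-05  1.37999644e+00] 0.2423573504103425 [ 0.05748678 -0.06419286 -1.49484005]
[543.15626749 -12.92597435  95.72634429] [ 3.14081718e+00 -8.10874746e-05  1.37997072e+00] 0.24508401836150348 [ 0.2959024  -0.53136413 -1.35442383]
[543.11423171 -12.84286502  95.69507183] [ 3.14086924e+00 -6.60515799e-05  1.37992714e+00] 0.2411309458102253 [ 0.64038006 -0.50197528 -1.49407916]
```

View pics/wrist5.png

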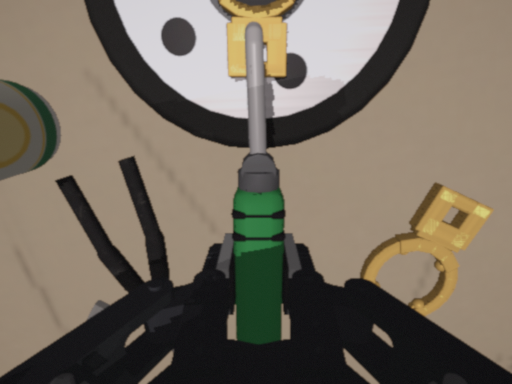

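View pics/sw5.png

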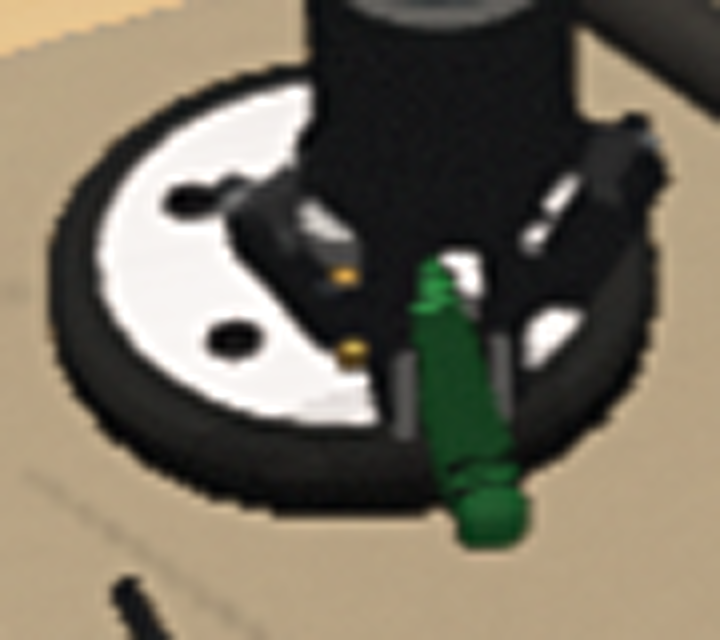

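View pics/tw5.png

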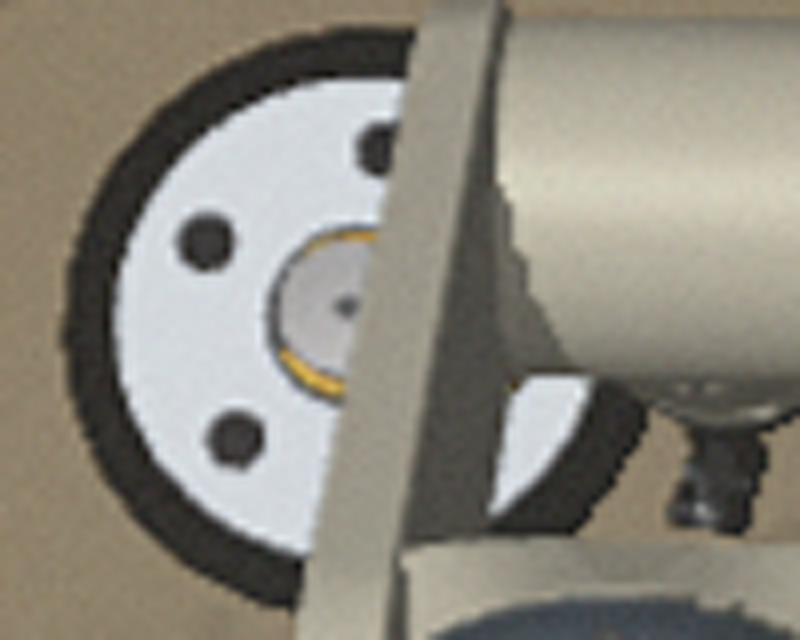

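Run:
```python
from h import *
f=np.load("wrist5.npy",allow_pickle=True).item()
crop(f,0,100,200,310,7,"w5c.png")
```

```text
(no output)
```

View pics/w5c.png

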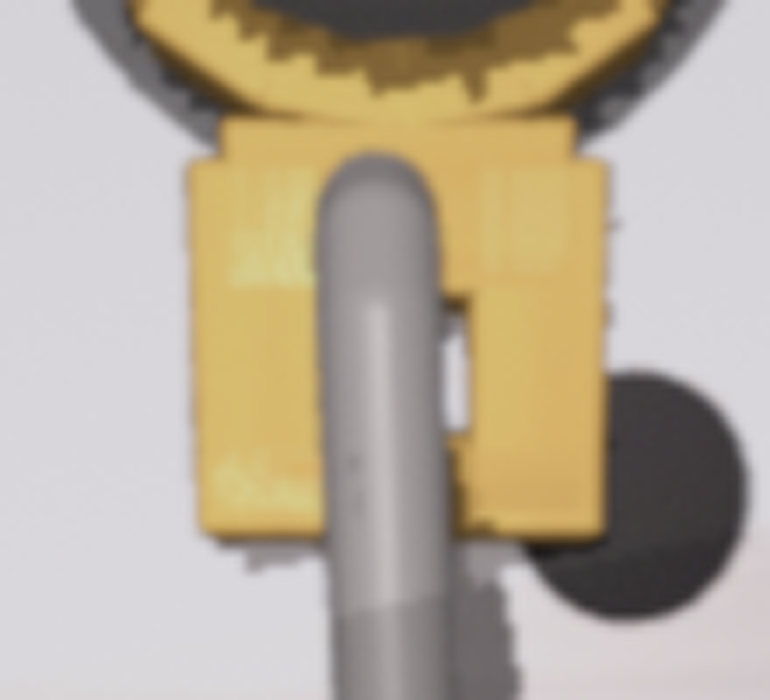

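Run:
```python
from h import *
f=np.load("wrist5.npy",allow_pickle=True).item()
T=np.array([543.13,-12.95]);y=1.380;u=np.array([np.cos(y),np.sin(y)]);n=np.array([-u[1],u[0]])
P={}
for k,(a,b,z) in dict(UL=(187,160,40),UR=(610,160,40),LR=(605,535,40),LL=(203,535,40),eyeR_in=(472,297,40),eyeR_out=(472,435,40),hook=(376,155,114.5),hookc=(376,190,117),sh=(393,600,117)).items():
    p=at(f,b/7-.5,200+a/7-.5,z)[:2]; P[k]=p; print(k,p.round(1),((p-T)@u).round(1),((p-T)@n).round(1))
d=(P["LL"]+P["LR"]-P["UL"]-P["UR"]); print("ringdir",np.degrees(np.arctan2(d[1],d[0])))
e=P["LR"]-P["UR"];print(np.degrees(np.arctan2(e[1],e[0])),np.linalg.norm(P["LR"]-P["LL"]))
e=P["LL"]-P["UL"];print(np.degrees(np.arctan2(e[1],e[0])))
e=P["LR"]-P["LL"];print(np.degrees(np.arctan2(e[1],e[0]))-90)
e=P["UR"]-P["UL"];print(np.degrees(np.arctan2(e[1],e[0]))-90)
```

```text
UL [546.4 106.3] 117.7 19.4
UR [581.1  99.6] 117.7 -15.9
LR [575.8  70.7] 88.3 -16.2
LL [541.2  77.4] 88.4 19.0
eyeR_in [567.8  91.5] 107.3 -4.4
eyeR_out [565.9  80.9] 96.5 -4.5
hook [559.9  87.6] 101.9 2.6
hookc [559.5  85.5] 99.8 2.6
sh [556.6  66. ] 80.0 1.8
ringdir -100.16557578292802
-100.26044637023168 35.23390762719044
-100.07069866140519
-100.99986003629789
-100.99429543411202
```

Tail spans crop (187–607, 160–535), eye visible right of the shank at crop x 440–472, rows 297–435; relative to the pin the eye is about 3 mm ahead and 1 mm right. Lowering to just above the ring with that correction.

```bash
python3 -m inch '[{"gripper":0.01,"tx":0.001,"ty":0.001,"tz":0.005,"spin":0},{"gripper":0.01,"tx":0.002,"ty":0,"tz":0.008,"spin":0},{"gripper":0.01,"tx":0,"ty":0,"tz":0.008,"spin":0},{"gripper":0.01,"tx":0,"ty":0,"tz":0.007,"spin":0},{"gripper":0.01,"tx":0,"ty":0,"tz":0.004,"spin":0},{"gripper":0.01,"tx":0,"ty":0,"tz":0.002,"spin":0},{"gripper":0.01,"tx":0,"ty":0,"tz":0,"spin":0},{"gripper":0.01,"tx":0,"ty":0,"tz":0,"spin":0}]'
python3 - <<'E'
from h import *
for n in ["wrist","scene"]:
    f=grab_frame(n); s=sense(); print(s["eef_pos"],s["tcp_rot"],s["opening"],s["contact_force"])
    np.save(f"{n}6.npy",f,allow_pickle=True)
    if n=="wrist": crop(f,0,100,200,310,7,"w6c.png")
    else: crop(f,110,190,200,290,8,"s6c.png")
E
```

```text
clock: 9.0
eef_pos: [544.5, -10.0, 61.4]
tcp_rot: [3.141, -0.0, 1.38]
contact_force: [-0.3, -0.1, -1.7]
opening: 0.25
[544.5841935  -10.012481    61.50843056] [ 3.14116665e+00 -5.21976797e-05  1.37951932e+00] 0.2444679561468465 [-0.61831839 -0.19562743 -1.17370927]
[544.63960509 -10.01064776  61.58729334] [ 3.14099157e+00 -6.71671563e-05  1.37956578e+00] 0.24282453838365667 [ 0.5839258   0.56223118 -1.21243042]
```

View pics/w6c.png

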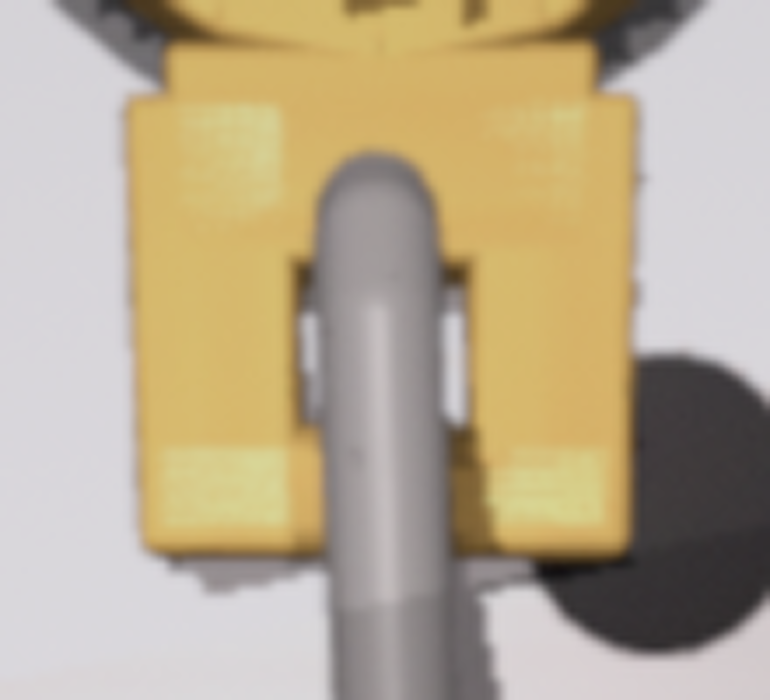

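View pics/s6c.png

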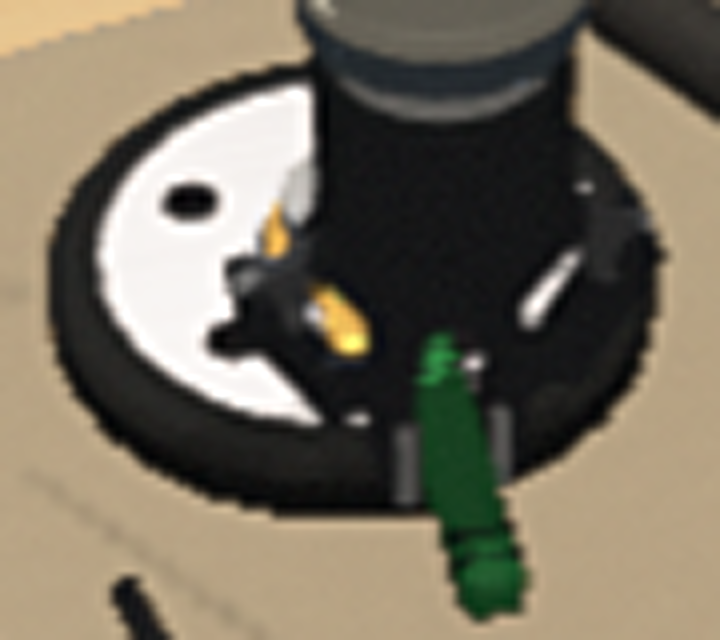

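Run:
```python
from h import *
f=np.load("wrist6.npy",allow_pickle=True).item()
T=np.array([544.6,-10.0]);y=1.3796;u=np.array([np.cos(y),np.sin(y)]);n=np.array([-u[1],u[0]])
for k,(a,b,z) in dict(UL=(128,98,40),UR=(636,98,40),LR=(630,552,40),LL=(143,552,40),eLi=(293,262,40),eRi=(472,262,40),eLo=(297,430,40),eRo=(472,430,40),hook=(377,153,80.4)).items():
    p=at(f,b/7-.5,200+a/7-.5,z)[:2]; print(k,p.round(1),((p-T)@u).round(1),((p-T)@n).round(1))
```

```text
UL [546.6 106.1] 114.4 20.1
UR [580.8  99.4] 114.3 -14.7
LR [575.7  70.7] 85.1 -15.2
LL [540.9  77.5] 85.2 20.2
eLi [555.6  94. ] 104.2 9.0
eRi [567.9  91.6] 104.2 -3.5
eLo [553.6  83.3] 93.3 8.9
eRo [565.9  80.9] 93.3 -3.6
hook [561.6  90.8] 102.2 2.5
```

Pin is (99.1, 2.5) vs eye (99.0, 2.65) in tool axes: lined up. Descending gently.

```bash
python3 -m inch '[{"gripper":0.01,"tx":0,"ty":0,"tz":0.0015,"spin":0},{"gripper":0.01,"tx":0,"ty":0,"tz":0.0015,"spin":0},{"gripper":0.01,"tx":0,"ty":0,"tz":0.0015,"spin":0},{"gripper":0.01,"tx":0,"ty":0,"tz":0.0015,"spin":0},{"gripper":0.01,"tx":0,"ty":0,"tz":0.001,"spin":0},{"gripper":0.01,"tx":0,"ty":0,"tz":0.001,"spin":0},{"gripper":0.01,"tx":0,"ty":0,"tz":0,"spin":0},{"gripper":0.01,"tx":0,"ty":0,"tz":0,"spin":0}]'
python3 - <<'E'
from h import *
for n in ["wrist"]:
    f=grab_frame(n); s=sense(); print(s["eef_pos"],s["tcp_rot"],s["opening"],s["contact_force"],s["wrist_torque"])
    crop(f,0,100,200,310,7,"w7c.png")
E
```

```text
clock: 9.9
eef_pos: [544.4, -10.0, 53.3]
tcp_rot: [-3.142, 0.0, 1.38]
contact_force: [-0.2, 0.4, -1.5]
opening: 0.244
[544.41587495  -9.97841479  53.30864817] [ 3.14152669e+00 -4.17208272e-06  1.37954066e+00] 0.2439122731357267 [-0.1231904   0.31401947 -2.19258397] [ 0.01987362  0.01398762 -0.02989836]
```

View pics/w7c.png

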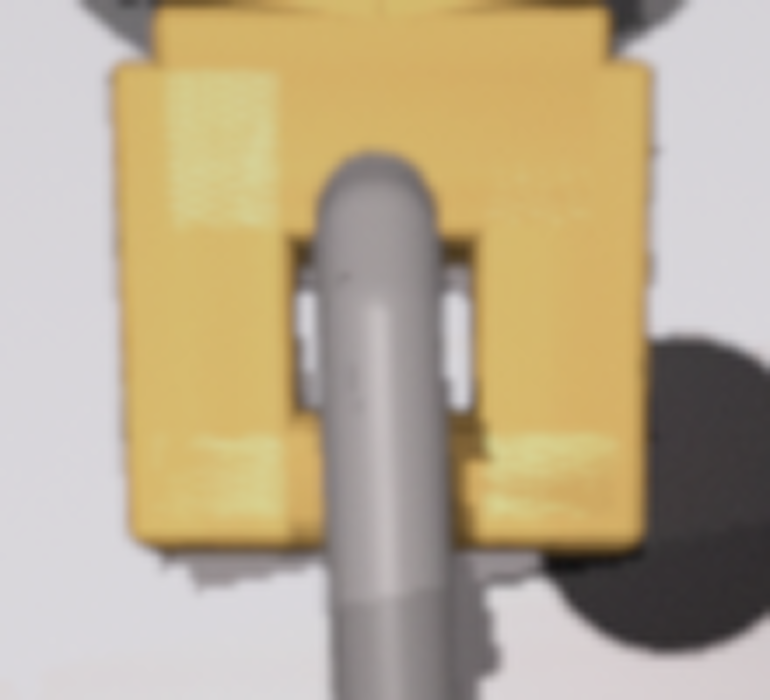

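No contact at a pin height of ~37 mm, below the ring top: the pin is in the eye. 4.5 mm more.

```bash
python3 -m inch '[{"gripper":0.01,"tx":0,"ty":0,"tz":0.001,"spin":0},{"gripper":0.01,"tx":0,"ty":0,"tz":0.001,"spin":0},{"gripper":0.01,"tx":0,"ty":0,"tz":0.001,"spin":0},{"gripper":0.01,"tx":0,"ty":0,"tz":0.001,"spin":0},{"gripper":0.01,"tx":0,"ty":0,"tz":0.0005,"spin":0},{"gripper":0.01,"tx":0,"ty":0,"tz":0,"spin":0},{"gripper":0.01,"tx":0,"ty":0,"tz":0,"spin":0},{"gripper":0.01,"tx":0,"ty":0,"tz":0,"spin":0}]'
```

```text
clock: 10.75
eef_pos: [544.4, -10.0, 48.8]
tcp_rot: [3.141, -0.0, 1.38]
contact_force: [0.8, 0.6, -1.0]
opening: 0.246
```

```bash
python3 -m inch '[{"gripper":0.005,"tx":0,"ty":0,"tz":0,"spin":0},{"gripper":0.005,"tx":-0.002,"ty":0,"tz":0,"spin":0},{"gripper":0.005,"tx":-0.002,"ty":0,"tz":0,"spin":0},{"gripper":0.005,"tx":-0.002,"ty":0,"tz":0,"spin":0},{"gripper":0.005,"tx":-0.002,"ty":0,"tz":0,"spin":0},{"gripper":0.005,"tx":-0.002,"ty":0,"tz":0,"spin":0},{"gripper":0.005,"tx":0,"ty":0,"tz":0,"spin":0},{"gripper":0.005,"tx":0,"ty":0,"tz":0,"spin":0}]' 120
python3 - <<'E'
from h import *
for n in ["wrist"]:
    f=grab_frame(n); s=sense(); print(s["eef_pos"],s["tcp_rot"],s["opening"],s["contact_force"],s["wrist_torque"])
    cv2.imwrite("pics/w8.png",f["pixels"][:,:,::-1])
E
```

```text
clock: 11.55
eef_pos: [542.7, -19.3, 48.8]
tcp_rot: [3.141, -0.001, 1.379]
contact_force: [0.8, 6.3, -2.7]
opening: 0.239
[542.69477366 -19.29018579  48.80258633] [ 3.14129384e+00 -9.71705848e-04  1.37908397e+00] 0.23372754267361268 [ 1.78433893  5.75347863 -2.21798783] [ 0.95535011 -0.20299062  0.01394711]
```

View pics/w8.png

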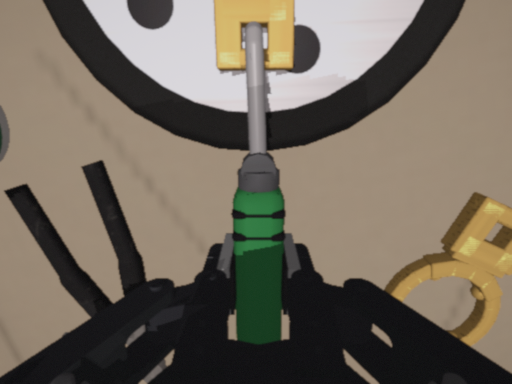

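The ring is following the pin (outer end at row 68, pull ~6 N). Continuing.

```bash
python3 -m inch '[{"gripper":0.005,"tx":-0.002,"ty":0,"tz":0,"spin":0},{"gripper":0.005,"tx":-0.002,"ty":0,"tz":0,"spin":0},{"gripper":0.005,"tx":-0.002,"ty":0,"tz":0,"spin":0},{"gripper":0.005,"tx":-0.002,"ty":0,"tz":0,"spin":0},{"gripper":0.005,"tx":-0.002,"ty":0,"tz":0,"spin":0},{"gripper":0.005,"tx":-0.002,"ty":0,"tz":0,"spin":0},{"gripper":0.005,"tx":-0.002,"ty":0,"tz":0,"spin":0},{"gripper":0.005,"tx":-0.002,"ty":0,"tz":0,"spin":0}]'
python3 -m inch '[{"gripper":0.005,"tx":-0.002,"ty":0,"tz":0,"spin":0},{"gripper":0.005,"tx":-0.002,"ty":0,"tz":0,"spin":0},{"gripper":0.005,"tx":-0.002,"ty":0,"tz":0,"spin":0},{"gripper":0.005,"tx":-0.002,"ty":0,"tz":0,"spin":0},{"gripper":0.005,"tx":-0.002,"ty":0,"tz":0,"spin":0},{"gripper":0.005,"tx":-0.002,"ty":0,"tz":0,"spin":0},{"gripper":0.005,"tx":0,"ty":0,"tz":0,"spin":0},{"gripper":0.005,"tx":0,"ty":0,"tz":0,"spin":0}]'
python3 - <<'E'
from h import *
for n in ["wrist","scene"]:
    f=grab_frame(n); s=sense(); print(s["eef_pos"],s["tcp_rot"],s["opening"],s["contact_force"],s["wrist_torque"])
    cv2.imwrite(f"pics/{n}9.png",f["pixels"][:,:,::-1])
E
```

```text
clock: 12.4
eef_pos: [539.5, -35.4, 48.8]
tcp_rot: [3.142, -0.0, 1.379]
contact_force: [0.3, 3.8, -2.6]
opening: 0.239
clock: 13.2
eef_pos: [537.1, -47.4, 48.8]
tcp_rot: [3.142, 0.0, 1.379]
contact_force: [-1.1, -0.2, -2.1]
opening: 0.235
[537.14157427 -47.35100816  48.80696095] [3.14158796e+00 8.44116507e-05 1.37949230e+00] 0.23387525195893627 [ 0.35421827  0.10435032 -1.22775947] [ 0.02164553 -0.05258097 -0.01679149]
[537.15408638 -47.30185301  48.77973606] [3.14159211e+00 8.55569875e-05 1.37964076e+00] 0.23432920278432065 [ 0.02711047  0.56612475 -1.59777513] [-0.03602179 -0.0123251   0.07139708]
```

View pics/wrist9.png

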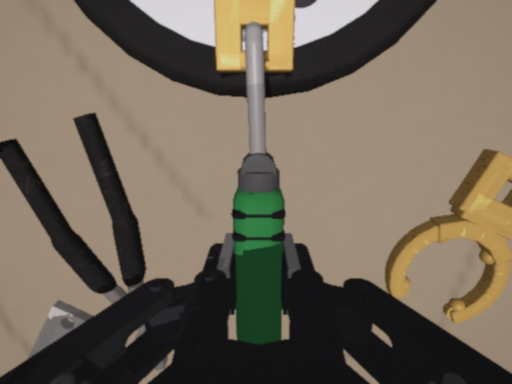

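```bash
python3 -m inch '[{"gripper":0.005,"tx":-0.002,"ty":0,"tz":0,"spin":0},{"gripper":0.005,"tx":-0.003,"ty":0,"tz":0,"spin":0},{"gripper":0.005,"tx":-0.003,"ty":0,"tz":0,"spin":0},{"gripper":0.005,"tx":-0.003,"ty":0,"tz":0,"spin":0},{"gripper":0.005,"tx":-0.003,"ty":0,"tz":0,"spin":0},{"gripper":0.005,"tx":-0.002,"ty":0,"tz":0,"spin":0},{"gripper":0.005,"tx":-0.002,"ty":0,"tz":0,"spin":0},{"gripper":0.005,"tx":0,"ty":0,"tz":0,"spin":0}]'
python3 - <<'E'
from h import *
f=grab_frame("top"); s=sense(); print(s["eef_pos"],s["contact_force"])
crop(f,150,230,140,240,8,"t10.png"); f=grab_frame("wrist");cv2.imwrite(f"pics/w10.png",f["pixels"][:,:,::-1])
E
```

```text
clock: 14.1
eef_pos: [533.7, -65.2, 48.8]
tcp_rot: [3.142, 0.0, 1.379]
contact_force: [-0.3, -0.3, -2.2]
opening: 0.235
[533.6865076  -65.12386486  48.7967949 ] [-0.36385019 -0.60132951 -1.33956649]
```

View pics/t10.png

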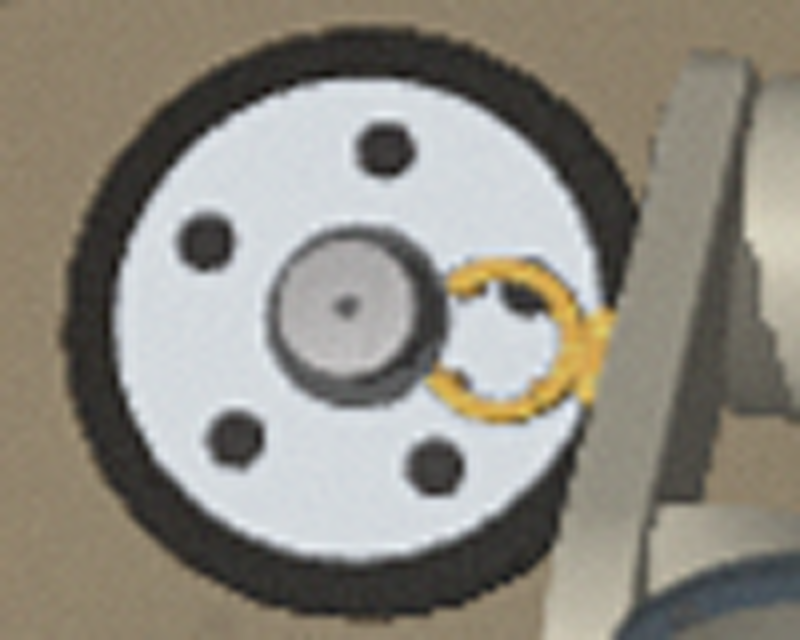

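View pics/w10.png

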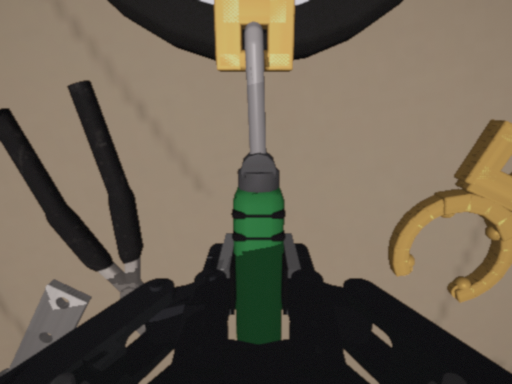

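Ring is off the axle: its C (crop centre ~505,340) sits wholly right of the axle head. Relieving the pin by 2 mm and lifting out.

```bash
python3 -m inch '[{"gripper":0.005,"tx":0.001,"ty":0,"tz":0,"spin":0},{"gripper":0.005,"tx":0.001,"ty":0,"tz":0,"spin":0},{"gripper":0.005,"tx":0,"ty":0,"tz":-0.003,"spin":0},{"gripper":0.005,"tx":0,"ty":0,"tz":-0.004,"spin":0},{"gripper":0.005,"tx":0,"ty":0,"tz":-0.006,"spin":0},{"gripper":0.005,"tx":0,"ty":0,"tz":-0.01,"spin":0},{"gripper":0.005,"tx":0,"ty":0,"tz":-0.02,"spin":0},{"gripper":0.005,"tx":0,"ty":0,"tz":-0.02,"spin":0}]'
python3 -m inch '[{"gripper":0.005,"tx":0,"ty":0,"tz":-0.02,"spin":-3},{"gripper":0.005,"tx":0,"ty":0,"tz":0,"spin":-6},{"gripper":0.005,"tx":0,"ty":0,"tz":0,"spin":-6},{"gripper":0.005,"tx":0,"ty":0,"tz":0,"spin":-5},{"gripper":0.005,"tx":0,"ty":0,"tz":0,"spin":-2.7},{"gripper":0.005,"tx":0,"ty":0,"tz":0,"spin":0},{"gripper":0.005,"tx":0,"ty":0,"tz":0,"spin":0},{"gripper":0.005,"tx":0,"ty":0,"tz":0,"spin":0}]'
python3 - <<'E'
from h import *
s=sense(); y=s["tcp_rot"][2]; u=np.array([np.cos(y),np.sin(y)]); d=np.array([551.1,-246.3])-s["eef_pos"][:2]
print(s["eef_pos"],np.degrees(y),"tx",d@u,"ty",d@np.array([u[1],-u[0]]))
f=grab_frame("top");crop(f,150,230,140,240,8,"t11.png")
f=grab_frame("wrist");cv2.imwrite(f"pics/w11.png",f["pixels"][:,:,::-1])
E
```

```text
clock: 15.0
eef_pos: [534.0, -63.0, 113.0]
tcp_rot: [-3.141, 0.0, 1.379]
contact_force: [0.6, -0.2, -1.7]
opening: 0.242
clock: 15.8
eef_pos: [534.1, -63.0, 132.1]
tcp_rot: [3.141, 0.0, 1.775]
contact_force: [-1.1, -0.2, -1.8]
opening: 0.235
[534.13932998 -63.01224381 132.06881754] 101.67304688006094 tx -182.92861185502179 ty -20.474102245147893
```

View pics/t11.png

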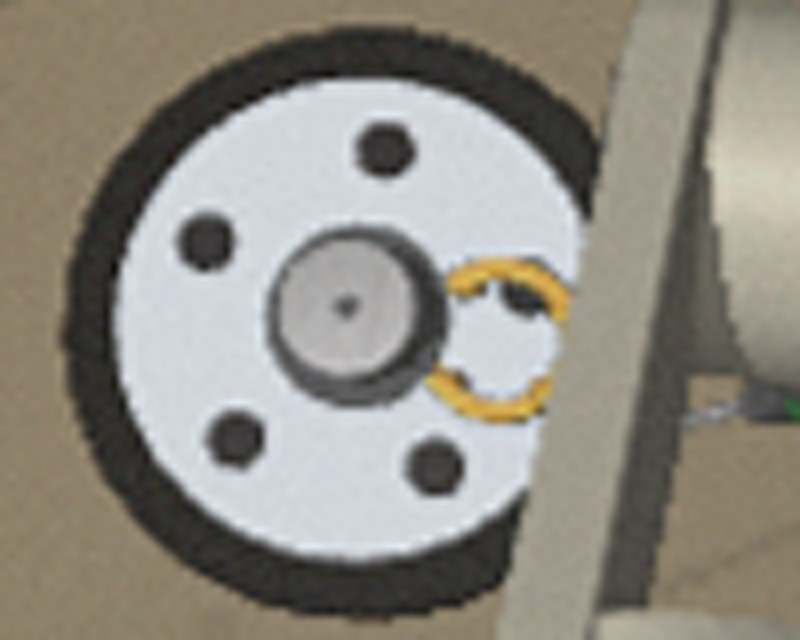

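View pics/w11.png

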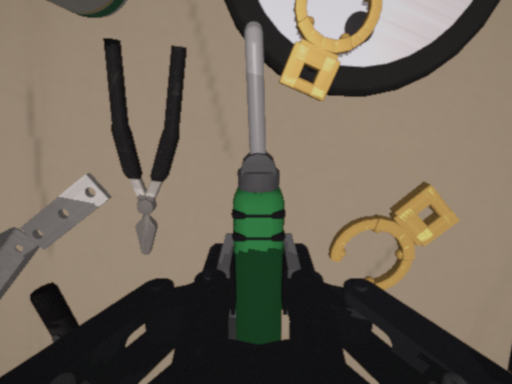

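Ring lies flat, unmoved by the lift-out; pick unchanged in the grip (hook at (254,25)). Back to the rest.

```bash
python3 -m inch '[{"gripper":0.005,"tx":-0.02,"ty":-0.002,"tz":0,"spin":0},{"gripper":0.005,"tx":-0.033,"ty":-0.004,"tz":0,"spin":0},{"gripper":0.005,"tx":-0.04,"ty":-0.0045,"tz":0,"spin":0},{"gripper":0.005,"tx":-0.04,"ty":-0.0045,"tz":0,"spin":0},{"gripper":0.005,"tx":-0.03,"ty":-0.0035,"tz":0,"spin":0},{"gripper":0.005,"tx":-0.015,"ty":-0.002,"tz":0,"spin":0},{"gripper":0.005,"tx":-0.005,"ty":0,"tz":0,"spin":0},{"gripper":0.005,"tx":0,"ty":0,"tz":0,"spin":0}]'
python3 - <<'E'
from h import *
s=sense(); y=s["tcp_rot"][2]; u=np.array([np.cos(y),np.sin(y)]); d=np.array([551.1,-246.3])-s["eef_pos"][:2]
print(s["eef_pos"],np.degrees(y),"tx",d@u,"ty",d@np.array([u[1],-u[0]]))
f=grab_frame("wrist");cv2.imwrite(f"pics/w12.png",f["pixels"][:,:,::-1])
a=np.load("w4.npy",allow_pickle=True).item()["pixels"]; b=f["pixels"]
cv2.imwrite("pics/d12.png",np.hstack([a[0:360,200:310],b[0:360,200:310]])[:,:,::-1])
E
```

```text
clock: 16.7
eef_pos: [551.2, -246.1, 131.6]
tcp_rot: [-3.141, -0.001, 1.775]
contact_force: [0.1, 0.5, -1.5]
opening: 0.238
[ 551.16208281 -246.08686182  131.57869831] 101.69407354312368 tx -0.1961309189049833 ty -0.10399433483356721
```

View pics/d12.png

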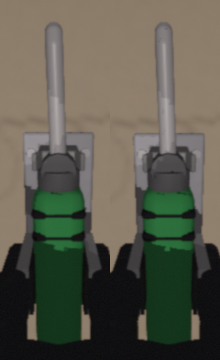

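Same view as right after lift-off (left vs right halves match). Lowering ~100 mm, slow at the end.

```bash
python3 -m inch '[{"gripper":0.005,"tx":0,"ty":0,"tz":0.01,"spin":0},{"gripper":0.005,"tx":0,"ty":0,"tz":0.02,"spin":0},{"gripper":0.005,"tx":0,"ty":0,"tz":0.02,"spin":0},{"gripper":0.005,"tx":0,"ty":0,"tz":0.018,"spin":0},{"gripper":0.005,"tx":0,"ty":0,"tz":0.012,"spin":0},{"gripper":0.005,"tx":0,"ty":0,"tz":0.006,"spin":0},{"gripper":0.005,"tx":0,"ty":0,"tz":0.004,"spin":0},{"gripper":0.005,"tx":0,"ty":0,"tz":0,"spin":0}]'
python3 -m inch '[{"gripper":0.005,"tx":0,"ty":0,"tz":0.003,"spin":0},{"gripper":0.005,"tx":0,"ty":0,"tz":0.002,"spin":0},{"gripper":0.005,"tx":0,"ty":0,"tz":0.002,"spin":0},{"gripper":0.005,"tx":0,"ty":0,"tz":0.0015,"spin":0},{"gripper":0.005,"tx":0,"ty":0,"tz":0.001,"spin":0},{"gripper":0.005,"tx":0,"ty":0,"tz":0.0005,"spin":0},{"gripper":0.005,"tx":0,"ty":0,"tz":0,"spin":0},{"gripper":0.005,"tx":0,"ty":0,"tz":0,"spin":0}]'
```

```text
clock: 17.55
eef_pos: [551.4, -246.1, 41.7]
tcp_rot: [-3.142, -0.0, 1.776]
contact_force: [0.2, 0.0, -1.0]
opening: 0.239
clock: 18.35
eef_pos: [551.3, -246.3, 31.8]
tcp_rot: [3.142, 0.0, 1.776]
contact_force: [-0.3, -0.5, -1.0]
opening: 0.235
```

```bash
python3 -m inch '[{"gripper":0.005,"tx":0,"ty":0,"tz":0.0005,"spin":0},{"gripper":0.005,"tx":0,"ty":0,"tz":0.0003,"spin":0},{"gripper":0.005,"tx":0,"ty":0,"tz":0,"spin":0},{"gripper":0.035,"tx":0,"ty":0,"tz":0,"spin":0},{"gripper":0.06,"tx":0,"ty":0,"tz":0,"spin":0},{"gripper":0.06,"tx":0,"ty":0,"tz":0,"spin":0},{"gripper":0.06,"tx":0,"ty":0,"tz":0,"spin":0},{"gripper":0.06,"tx":0,"ty":0,"tz":0,"spin":0}]' 40
python3 - <<'E'
from h import *
f=grab_frame("wrist");cv2.imwrite(f"pics/w13.png",f["pixels"][:,:,::-1])
E
```

```text
clock: 19.15
eef_pos: [551.3, -246.3, 30.9]
tcp_rot: [-3.142, -0.0, 1.776]
contact_force: [-0.2, 0.7, 0.2]
opening: 0.702
```

View pics/w13.png

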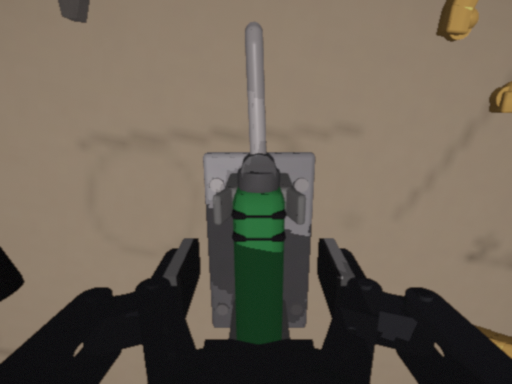

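Pick sits in both forks just as before the grasp, fingers clear on both sides (200, 318). Rising straight up, then aside for the final check.

```bash
python3 -m inch '[{"gripper":0.06,"tx":0,"ty":0,"tz":-0.01,"spin":0},{"gripper":0.06,"tx":0,"ty":0,"tz":-0.02,"spin":0},{"gripper":0.06,"tx":0,"ty":0,"tz":-0.03,"spin":0},{"gripper":0.06,"tx":0,"ty":0,"tz":-0.04,"spin":0},{"gripper":0.06,"tx":0,"ty":0,"tz":-0.04,"spin":0},{"gripper":0.06,"tx":0,"ty":0,"tz":-0.03,"spin":0},{"gripper":0.06,"tx":0,"ty":0,"tz":-0.02,"spin":0},{"gripper":0.06,"tx":0,"ty":0,"tz":0,"spin":0}]'
python3 -m inch '[{"gripper":0.06,"tx":-0.02,"ty":-0.02,"tz":0,"spin":0},{"gripper":0.06,"tx":-0.025,"ty":-0.03,"tz":0,"spin":0},{"gripper":0.06,"tx":-0.025,"ty":-0.03,"tz":0,"spin":0},{"gripper":0.06,"tx":-0.025,"ty":-0.03,"tz":0,"spin":0},{"gripper":0.06,"tx":-0.025,"ty":-0.03,"tz":0,"spin":0},{"gripper":0.06,"tx":-0.02,"ty":-0.02,"tz":0,"spin":0},{"gripper":0.06,"tx":0,"ty":0,"tz":0,"spin":0},{"gripper":0.06,"tx":0,"ty":0,"tz":0,"spin":0}]'
python3 - <<'E'
from h import *
f=grab_frame("top");cv2.imwrite("pics/t14.png",f["pixels"][:,:,::-1]);crop(f,150,230,140,240,8,"tw14.png");crop(f,160,225,270,350,10,"tp14.png")
f=grab_frame("scene");crop(f,110,190,200,290,8,"sw14.png");crop(f,205,290,265,335,7,"sp14.png")
E
```

```text
clock: 20.0
eef_pos: [553.0, -247.1, 225.1]
tcp_rot: [3.136, 0.004, 1.776]
contact_force: [0.9, -0.1, 0.1]
opening: 0.705
clock: 20.8
eef_pos: [422.5, -415.8, 220.2]
tcp_rot: [-3.141, -0.001, 1.774]
contact_force: [-0.2, 1.0, -0.4]
opening: 0.703
```

View pics/t14.png

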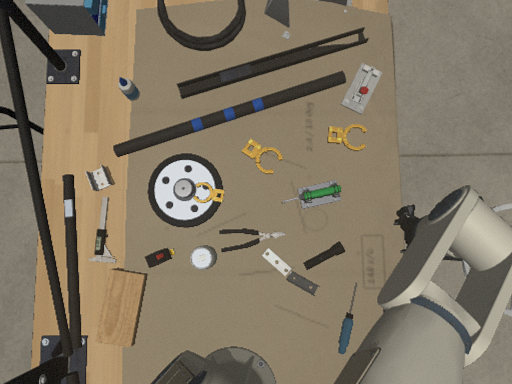

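View pics/tw14.png

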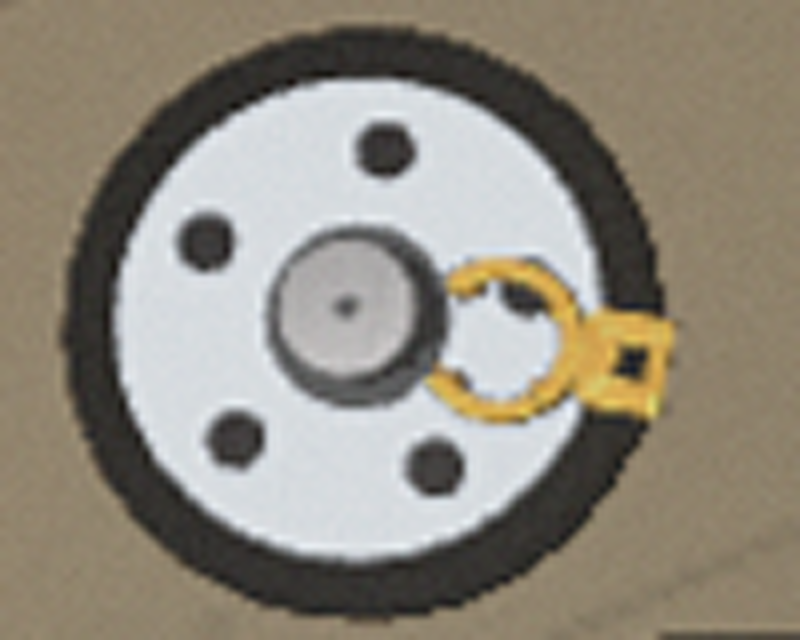

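View pics/sw14.png

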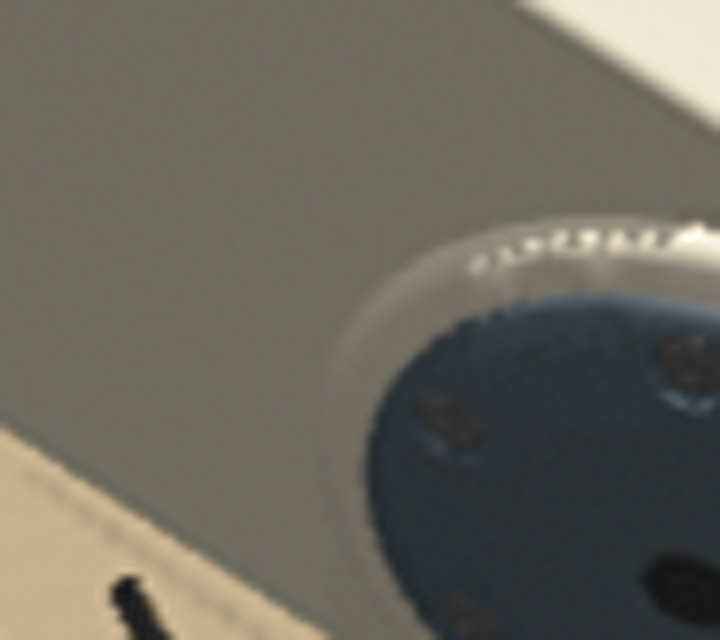

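View pics/sp14.png

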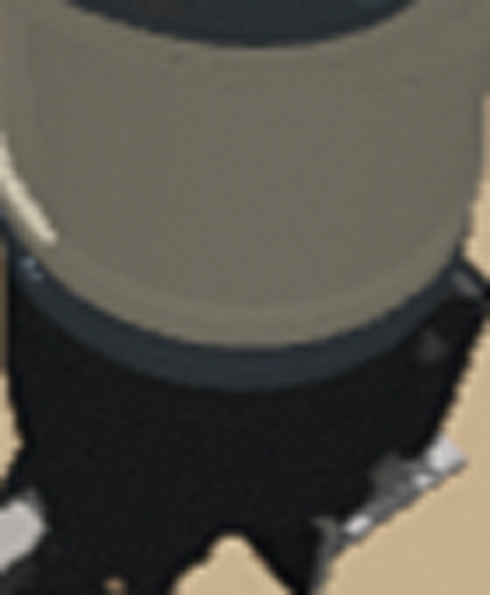

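Run:
```python
from h import *
f=grab_frame("top")
g=lambda u,v,z:at(f,150+v/8-.5,140+u/8-.5,z)[:2]
a=g(347,306,56);e=g(631,363,40)
print(a,e,np.linalg.norm(e-a)-48, [np.linalg.norm(g(*p,40)-a) for p in [(447,285),(428,378),(460,296),(465,385)]])
```

```text
[570.72592698 136.64995149] [550.70539582  37.44347882] 53.20645181539686 [np.float64(34.4200293414777), np.float64(35.89278077635805), np.float64(38.18405744810411), np.float64(48.01538539851064)]
```

View pics/tp14.png

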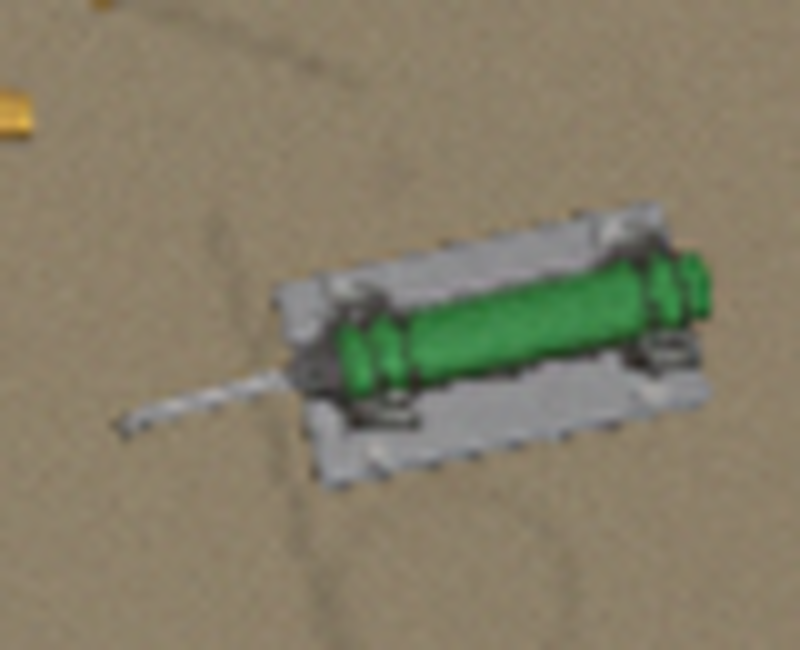

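Ring is displaced 53 mm (>48), its tips 34–36 mm from the axis (head radius 25). The pick is back in place, and nothing else has moved. Handing in.

```bash
python3 -c "
from rig import *
print(sense()['clock']); print(sign_off())"
```

```text
20.95
the job is handed in; nothing more can be done
None
```

The ring is off the axle and lying flat on the wheel, the pick is back on its rest, and I handed the job in at about 21 s. I took the pick by its handle and lined its pin up with the eye in the wrist camera. The pin went down into the eye without contact, and I drew the ring out along its tail, with about 6 N the highest reading.

**Last checks**
- **Ring:** the top picture puts it about 53 mm from the axle (clear after 48 mm). Its tips are about 34–36 mm from the axle's axis, against a head radius of 25 mm. The tail overhangs the wheel's edge by a few mm, as expected for that travel.
- **Pick:** in the top and wrist pictures it sits in both forks just as before the grasp.
- **Other things:** in the top picture they look unmoved, and the robot is clear of everything.

**Failed or disagreed**
- Two move calls were refused at first because the rows lacked some keys; nothing moved.
- The cameras disagreed by about 4–5 mm on where the handle lay lengthwise, so I used only the wrist camera's relative pin-to-eye measurement.
- The arm blocked the scene camera in the last pictures, so the final check rests on the top view.

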